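Release, draw out and re-lock the empty tube carrier

TASK

The carrier without tubes has to come out for refilling: push the upright tab of the lock bar fully to the left to release the carriers, hook a fingertip behind the raised lip of the carrier that holds no tubes and draw it towards you along its lane as far as its front stop, then push the tab fully back to the right so that all three carriers are locked again. Work gently and only by pushing and pulling with the fingertips: pinch and lift nothing, leave the other two carriers home with their tubes standing, and do not disturb the bottle, the note pad and the dish.

Things in the scene. Friction and masses are not known exactly. Their poses are not given: they have to be found in the camera images.
- loading_deck: Fixed sample-carrier loading deck: aluminium plate, top at z = 0.012, 246 x 266 mm, three lanes, 64 mm high white housing across the rear. Origin on the table below the lock bar, on the middle lane; x along the lanes to the rear, y left, z up. Lane centres y = -66, 0, +66 mm. Plate x -96..150, y -116..150 mm; housing x 148..178. Guides and steel front stops rise 10 mm above the plate.
- lock_bar (a joint): Steel bar that locks all three carriers; slides along the deck's y in a slot at deck x = 0. 0 = fully right, locked: a tooth stands in front of a shoulder of each carrier. 0.015 m = fully left, released: teeth between the lanes. Has end stops, stays where it is left, takes about 1.5 N to slide.
- lock_tab (a point): Upright tab at the lock bar's left end, to push it by: 24 mm along the deck's x, 9 mm along y at its black cover (top 20 mm), 6 mm below. This point is at its foot (z = 0.012); top at z = 0.066. Axes as the deck's. Locked it stands at deck x = 0, y = +116 mm and moves with the bar. Nothing within 30 mm of it stands above z = 0.03.
- carrier_empty: Grey tube carrier without tubes, in any lane; 182 mm long, 0.2 to 0.3 kg, loose but captive in its lane (1 to 2 mm play), slides with 1 to 4 N. Origin on its underside (z = 0.012), mid-shoulders; x rear, y left. Home: origin at deck x = +9 to +13 mm; at its front stop: deck x = -76 mm. Shoulders 44 mm across, 12 long, 11 high. Frame with four 15 mm pockets x 39..132 mm, 54 mm high.
- empty_lip (a point): Rear face of the empty carrier's lip, middle of its top edge (45 mm before the carrier's origin, z = 0.056). Lip: upright plate 46 mm wide, 5 mm thick, joined by an 18 mm wide, 11 mm high neck to the shoulders. From this face 84 mm to the rear the carrier is at most 11 mm high (z = 0.023): fingertips can come down there.
- carrier_three: The carrier with three tubes; must stay home. Same shape and frame as the empty one.
- carrier_two: The carrier with two tubes; must stay home. Same shape and frame as the empty one.
- tube_a: Capped blood tube, 18 mm across the yellow cap, 107 mm tall, standing loose in pocket 1 (counted from the front) of the carrier with three tubes, its cap top about 0.124 m above the table. Origin at its foot. Not to be touched.
- tube_b: Capped blood tube, 18 mm across the yellow cap, 107 mm tall, standing loose in pocket 2 (counted from the front) of the carrier with three tubes, its cap top about 0.124 m above the table. Origin at its foot. Not to be touched.
- tube_c: Capped blood tube, 18 mm across the yellow cap, 107 mm tall, standing loose in pocket 4 (counted from the front) of the carrier with three tubes, its cap top about 0.124 m above the table. Origin at its foot. Not to be touched.
- tube_d: Capped blood tube, 18 mm across the yellow cap, 107 mm tall, standing loose in pocket 2 (counted from the front) of the carrier with two tubes, its cap top about 0.124 m above the table. Origin at its foot. Not to be touched.
- tube_e: Capped blood tube, 18 mm across the yellow cap, 107 mm tall, standing loose in pocket 3 (counted from the front) of the carrier with two tubes, its cap top about 0.124 m above the table. Origin at its foot. Not to be touched.
- bottle_buffer: White bottle with a green cap, 51 mm across, 98 mm tall, standing on the table in front of the deck's left side. Origin under its centre. Bystander.
- note_pad: Pad of yellow notes, 76 x 76 x 16 mm, lying on the table right of the deck. Origin under its centre. Bystander.
- petri_dish_0: Closed culture dish, 64 mm across, 16 mm high, lying on the table at the left. Origin under its centre. Bystander.

How it is judged:
By the outcome, as a careful person would: the job done as asked, in the order asked, and still so for the second after the job is handed in, with the robot touching nothing.
It also fails if it takes over 48 s, if anything falls off the work surface, if the arm or the gripper's body presses on something with over 40 N, if the wrist force passes 120 N, or if a joint passes its speed limit or range.

ROBOT

A 6-joint arm with a two-finger parallel gripper is mounted at the origin on a cart in front of the work surface, level with it; the furniture and walls round the work are solid. World frame = base frame: x ahead of the robot, y to its left, z up, the work surface at z = 0. Lengths are in m, angles in rad, forces in N, time in s.
With the tool pointing down it reaches from about 0.325 to 0.925 m from the base axis. Payload 3.1 kg.
Tool frame: the origin (TCP) lies midway between the tips of the shut fingers; the grasp point (between the pads) lies 19 mm behind it; z points along the fingers, y is the line along which they close (so a half turn about z gives the same grasp; the last joint's range is limited). The gripper opens to 85 mm and grips with 20 to 120 N. Pads are 22 mm wide; open, the fingers measure 114 mm over their backs; the gripper's body (76 mm by 85 mm) begins 54 mm behind the grasp point. The pads swing forward as they close: fully open they stand 13 mm farther back than shut.
Start: joints at [1.225, 0.217, 1.613, -0, 1.311, -0.112], TCP at [0.145, 0.608, 0.231] pointing down, gripper open.
Joint ranges: [-2.75, 2.75], [-0.78, 2.1], [0.31, 2.55], [-1.13, 4.27], [0.13, 2.63], [-2.58, 2.58]. Speed limits (rad/s): [2.79, 2.79, 3.14, 3.14, 3.14, 3.14].

INTERFACE

Orientations are given as a unit quaternion [w, x, y, z].
In Python, from cell import robot, vision gives the robot as it stands.
- The arm moves only by the shell command python3 -m handwheel 'ROWS'. ROWS is JSON, a list that holds one entry, the list of rows, each a list of 5 numbers: the opening in per cent of the stroke, from 0 (shut) to 100 (fully open), then the shift along the tool's x, y, z in m, then the turn about the tool's z in degrees. In form: [[[fingers, dx, dy, dz, twist], ...]]. A call has 1 to 10 rows; each row is the pose to reach, as a shift and turn from the pose commanded when the call began, along the tool's axes at that moment; what a row does not reach only later rows make up. A row lasts 1/12 s, in which the tool goes at most 41.7 mm and 7.16 degrees, less where a joint would pass 70% of its speed; a pose out of reach is approached as far as the arm can. A call with a gripper value outside its range is refused whole. The fingers move at their own pace and stop on an object; the grip force is fixed at half the most. Time passes only in rows, so rows that repeat a pose let the fingers close. It gives the time, the measured TCP pose, the force, the opening and the grip force at its end, in the units of the state.
- robot.sense(): the state, without advancing time (a new reading comes with each control period).
- vision.read_camera(name): name is "scene" or "top" or "wrist"; returns a dict with "image" (400x640x3 uint8, red, green, blue), "vertical_fov" (degrees; the focal length in pixels is half the picture's height over the tangent of half this angle, whatever the lens; pixels are square), "cx", "cy" (the principal point, pixels), "R" (3x3) and "t" (3): a world point X has camera coordinates R X + t; the wrist camera has in their place "tool_from_camera" (4x4, takes a point from camera to tool coordinates, whose origin is the TCP and whose axes are the flange's). Camera axes: x right, y down, z forward; pixel columns grow to the right and rows downward; lengths in m; the calibration is good to about 2 mm. A picture is of the moment at which its call begins: read the wrist's pose just before it. There is no depth.
- robot.finish_job(): hands the job in; it is judged then, once.
The state is a dict: "time_s": time; "qpos": joint angles; "joint_velocities": joint speeds; "joint_torque": joint torques, N m; "ee_pos": TCP position; "ee_rot": TCP orientation; "force": force on the tool from outside, world axes, zero at the start; "wrist_torque": the same for the moment, N m; "gripper_width": opening from 0.0 (shut) to 1.0 (fully open); "grip_force": force on a finger pad.
Only numpy, scipy, OpenCV 4.12 (cv2) and the standard library are available. Lean on these libraries where they do the work, as an engineer would, in place of code of your own. Each camera call takes 0.05 s, during which the arm holds its last target. There are 200 camera calls.

## Working session

There is one attempt and no reset: what is moved stays moved. The work goes in short steps, Python scripts to look and compute and a shell command to move; the robot and the scene stay as the last step left them, time stands still between calls to the robot, and variables do not carry over. Pictures are saved under pics/ and viewed, at most 10 in all, crops included, and the job is handed in when it is done.

```bash
mkdir -p pics; ls
python3 - <<'E'
from cell import robot, vision
import cv2
print(robot.sense())
for n in("top","scene"):
    c=vision.read_camera(n); cv2.imwrite(f"pics/{n}0.png",c["image"][:,:,::-1]); print(n,c["vertical_fov"],c["cx"],c["cy"],c["R"],c["t"])
E
```

```text
pics
{'time_s': 0.0, 'qpos': array([ 1.22480835e+00,  2.17781515e-01,  1.61497231e+00, -3.44225454e-06,
        1.31126772e+00, -1.12211020e-01]), 'joint_velocities': array([ 0.00016235,  0.00075181, -0.00022058,  0.0009165 , -0.00195639,
       -0.00108413]), 'joint_torque': array([-2.65536810e-04, -3.96841192e+01, -3.03858125e+01, -1.14586701e-04,
        9.56704316e-03,  4.28407262e-06]), 'ee_pos': array([0.14448696, 0.60721859, 0.22993135]), 'ee_rot': array([-2.74181615e-04,  1.16621961e-01,  9.93175636e-01, -1.18309024e-03]), 'force': array([ 0.6746486 , -0.53165328, -0.13518428]), 'wrist_torque': array([-0.00555615,  0.05256327,  0.02140826]), 'grip_force': 0.0, 'gripper_width': 0.9995999458562744}
top 48.682699062923135 319.4079653863305 196.9487549527069 [[-2.71622481e-02 -9.99607565e-01 -6.85036482e-03]
 [-9.76972114e-01  2.79967505e-02 -2.11522267e-01]
 [ 2.11631047e-01  9.47195107e-04 -9.77349171e-01]] [0.06348223 0.56431511 1.31175915]
scene 48.55837473795225 311.75247565284843 204.1181226035576 [[-0.89360141 -0.44863658  0.01420316]
 [-0.33455343  0.64460587 -0.68742801]
 [ 0.29924992 -0.61903836 -0.72611363]] [0.52039299 0.21198908 1.09584288]
```

View pics/top0.png

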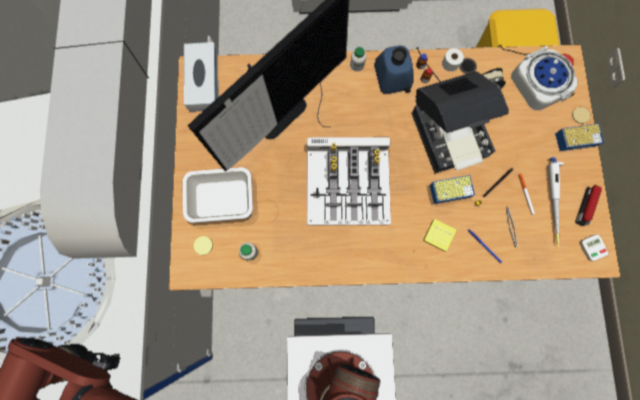

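View pics/scene0.png

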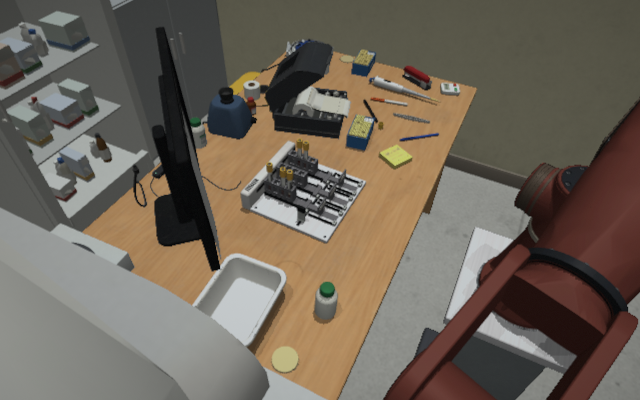

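The top view shows the deck at px x 307–390, y 138–224, the lock tab near (317,193), and yellow caps in the left and right lanes. The middle lane has none, so the empty carrier is in the middle. The scene view agrees. Next I measure the deck.

```bash
cat > h.py <<'E'
import numpy as np, cv2
from cell import robot, vision
from scipy.spatial.transform import Rotation as Ro
def K(c):
    f=c["image"].shape[0]/2/np.tan(np.radians(c["vertical_fov"])/2); return f,c["cx"],c["cy"]
def cam(n):
    s=robot.sense(); c=vision.read_camera(n)
    if n=="wrist":
        q=s["ee_rot"]; R=Ro.from_quat([q[1],q[2],q[3],q[0]]).as_matrix(); T=np.eye(4);T[:3,:3]=R;T[:3,3]=s["ee_pos"]
        M=np.linalg.inv(T@np.array(c["tool_from_camera"])); c["R"]=M[:3,:3];c["t"]=M[:3,3]
    return c
def ray(c,u,v,z):
    f,cx,cy=K(c);R=np.array(c["R"]);o=-R.T@c["t"];d=R.T@np.array([(u-cx)/f,(v-cy)/f,1]);return o+d*(z-o[2])/d[2]
def proj(c,X):
    f,cx,cy=K(c);p=np.array(c["R"])@X+c["t"];return np.array([cx+f*p[0]/p[2],cy+f*p[1]/p[2]])
E
python3 - <<'E'
from h import *
c=cam("top"); im=c["image"].astype(int); m=((im.min(2)>150)&(im.max(2)-im.min(2)<40)).astype(np.uint8)
m[:,:295]=0;m[:,400:]=0;m[:130]=0;m[235:]=0
m=cv2.morphologyEx(m,cv2.MORPH_CLOSE,np.ones((15,15)))
ct=max(cv2.findContours(m,0,1)[0],key=cv2.contourArea); h=cv2.convexHull(ct)
ap=cv2.approxPolyDP(h,4,True)[:,0]
print(ap); print(cv2.boxPoints(cv2.minAreaRect(h)))
for p in ap: print(p,ray(c,*p,0.012))
cv2.imwrite("pics/top1.png",cv2.resize(c["image"][130:232,295:402,::-1],None,fx=5.5,fy=5.5,interpolation=cv2.INTER_CUBIC))
E
```

```text
[[387 137]
 [390 223]
 [308 224]
 [307 139]]
[[307. 137.]
 [390. 137.]
 [390. 224.]
 [307. 224.]]
[387 137] [ 0.77293922 -0.18140876  0.012     ]
[390 223] [ 0.48543945 -0.17381316  0.012     ]
[308 224] [0.48957742 0.08635761 0.012     ]
[307 139] [0.77381263 0.08349932 0.012     ]
```

View pics/top1.png

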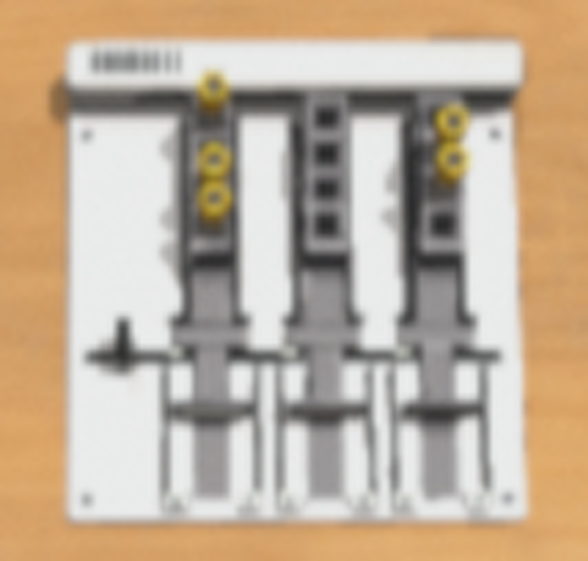

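The empty carrier is in the middle lane and the tab is at crop (122,350), just left of the left lane. The deck origin is about (0.583,-0.061) with little yaw. I'll move above the deck with the fingers shut.

```bash
python3 -m handwheel '[[[0,-0.014,-0.014,0,-1],[0,-0.035,-0.036,0,-2],[0,-0.062,-0.065,0,-4],[0,-0.09,-0.094,0,-6],[0,-0.118,-0.123,0,-8],[0,-0.146,-0.151,0,-10],[0,-0.174,-0.18,0,-11],[0,-0.201,-0.209,0,-12],[0,-0.229,-0.238,0,-13],[0,-0.25,-0.26,0,-13.4]]]'; python3 -c "
from cell import vision
print(vision.read_camera('wrist')['tool_from_camera'])"
```

```text
time_s: 0.98
ee_pos: [0.3284, 0.2946, 0.2311]
ee_rot: [0.0, -0.0, 1.0, -0.0]
force: [0.5, -0.0, 0.1]
gripper_width: 0.001
grip_force: 0.0
[[ 4.31057004e-04 -9.47118675e-01 -3.20883202e-01  8.32143158e-02]
 [ 9.99999543e-01  6.82002375e-04 -6.69652939e-04  9.58703178e-04]
 [ 8.53083911e-04 -3.20882767e-01  9.47118537e-01 -1.42853841e-01]
 [ 0.00000000e+00  0.00000000e+00  0.00000000e+00  1.00000000e+00]]
```

```bash
python3 -m handwheel '[[[0,-0.01,-0.016,0,0],[0,-0.03,-0.046,0,0],[0,-0.05,-0.078,0,0],[0,-0.07,-0.11,0,0],[0,-0.09,-0.14,0,0],[0,-0.11,-0.17,0,0],[0,-0.13,-0.2,0,0],[0,-0.15,-0.232,0,0],[0,-0.17,-0.264,0,0],[0,-0.185,-0.285,0,0]]]'; python3 -m handwheel '[[[0,-0.005,-0.01,0,0],[0,-0.005,-0.01,0,0]]]'
python3 - <<'E'
from h import *
c=cam("wrist"); cv2.imwrite("pics/w0.png",c["image"][:,:,::-1]); np.save("w0.npy",c,allow_pickle=True); print(robot.sense()["ee_pos"],c["vertical_fov"])
E
```

```text
time_s: 1.87
ee_pos: [0.5139, 0.0095, 0.2311]
ee_rot: [0.0, 0.001, 1.0, -0.0]
force: [-0.6, -1.0, 1.0]
gripper_width: -0.002
grip_force: 0.0
time_s: 2.03
ee_pos: [0.5185, 0.0005, 0.231]
ee_rot: [-0.0, 0.002, 1.0, -0.0]
force: [0.1, -0.2, -0.4]
gripper_width: -0.001
grip_force: 0.0
[0.51753431 0.00199888 0.23084156] 68.48913475732714
```

View pics/w0.png

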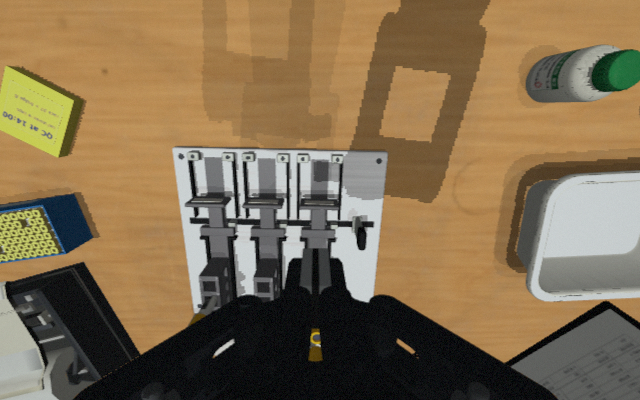

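The wrist view is upside down. Its front plate corners are near (176,149) and (386,152), the tab near (360,230), and the middle lip near (265,202). I'll zoom in.

Run:
```python
from h import *
c=np.load("w0.npy",allow_pickle=True).item(); 
cv2.imwrite("pics/w0c.png",cv2.resize(c["image"][140:280,170:400,::-1],None,fx=3.4,fy=3.4,interpolation=cv2.INTER_CUBIC))
for p in((175,149),(386,152)): print(ray(c,*p,.012))
```

```text
[ 0.48673974 -0.17023517  0.012     ]
[0.4910264  0.08821806 0.012     ]
```

View pics/w0c.png

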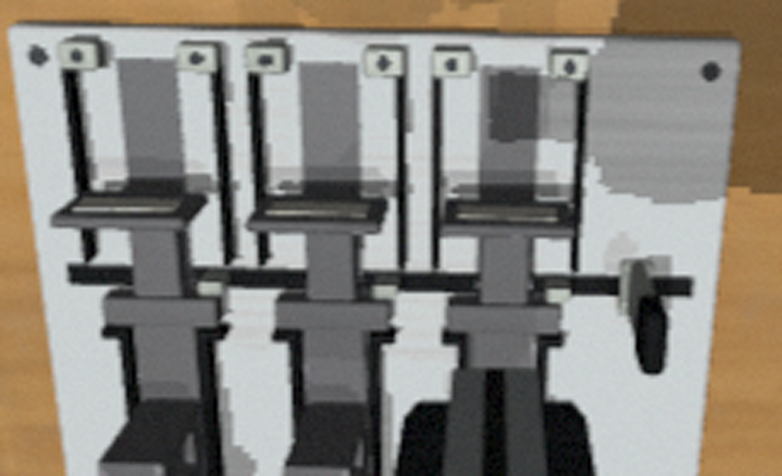

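Run:
```python
from h import *
c=np.load("w0.npy",allow_pickle=True).item(); O=np.array([.5847,-.0596]);a=-.0166;X=np.array([1,a]);Y=np.array([-a,1])
def d(x,y,z): 
    p=O+x*X+y*Y; return np.r_[p,z]
for n,q in dict(tabF=(-12,116,66),tabR=(12,116,66),foot=(0,116,12),lip=(-34,0,56),lipl=(-34,23,56),lipr=(-34,-23,56),stopbar=(0,130,12),cR=(-96,-116,12),cL=(-96,150,12)).items():
    p=proj(c,d(*np.array(q)/1000)); print(n,(p-[170,140])*3.4)
for n,u in dict(tabR=(652,370),lipmid=(316,228)).items():
    z={'tabR':.066,'lipmid':.056}[n]; w=ray(c,u[0]/3.4+170,u[1]/3.4+140,z); r=w[:2]-O; print(n,w,"deck",r@X,r@Y)
```

```text
tabF [658.36038725 315.02316182]
tabR [653.68938745 378.86573257]
foot [634.85440024 286.01182649]
lip [315.67306222 238.74764375]
lipl [383.63623927 239.66708891]
lipr [247.6779899 237.8277671]
stopbar [670.58535562 286.48991409]
cR [ 6.548583   30.72269395]
cL [744.83180846  41.22941713]
tabR [0.59522568 0.05545508 0.066     ] deck 0.00861576106190048 0.11522981110594666
lipmid [ 0.54684445 -0.0586957   0.056     ] deck -0.037870559676650546 0.0002758988604649002
```

```bash
python3 -m handwheel '[[[0,-0.015,0.008,0,0],[0,-0.035,0.018,0.015,0],[0,-0.052,0.025,0.04,0],[0,-0.057,0.027,0.07,0],[0,-0.057,0.027,0.1,0],[0,-0.057,0.027,0.13,0],[0,-0.057,0.027,0.155,0],[0,-0.057,0.027,0.175,0],[0,-0.057,0.027,0.185,0],[0,-0.057,0.027,0.187,0]]]'
python3 - <<'E'
from h import *
c=cam("wrist"); print(robot.sense()["ee_pos"],robot.sense()["force"]); cv2.imwrite("pics/w1.png",c["image"][:,:,::-1])
E
```

```text
time_s: 2.92
ee_pos: [0.5716, 0.031, 0.0417]
ee_rot: [-0.003, -0.001, 1.0, 0.0]
force: [-0.2, -0.4, -0.7]
gripper_width: 0.0
grip_force: 0.0
[0.57301195 0.0306174  0.04308292] [-1.5137499   0.20669969  0.65143251]
```

View pics/w1.png

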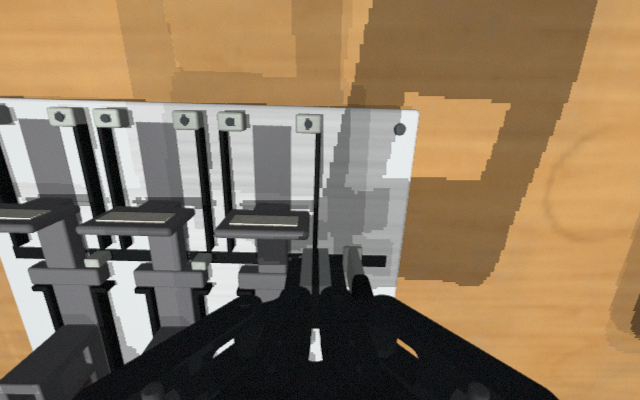

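The shut fingertips (about px 315,270) stand just right of the tab (352,270). Now I push left.

```bash
python3 -m handwheel '[[[0,0,0.003,0,0],[0,0,0.005,0,0],[0,0,0.007,0,0],[0,0,0.009,0,0],[0,0,0.011,0,0],[0,0,0.013,0,0],[0,0,0.015,0,0],[0,0,0.017,0,0],[0,0,0.019,0,0],[0,0,0.019,0,0]]]'; python3 -m handwheel '[[[0,0,0.001,0,0],[0,0,0.002,0,0],[0,0,0.003,0,0],[0,0,0.003,0,0]]]'
```

```text
time_s: 3.8
ee_pos: [0.5747, 0.0486, 0.0442]
ee_rot: [-0.0, -0.0, 1.0, 0.0]
force: [0.1, -0.8, -0.1]
gripper_width: 0.002
grip_force: 0.3
time_s: 4.13
ee_pos: [0.5746, 0.0509, 0.0441]
ee_rot: [-0.0, -0.0, 1.0, -0.0]
force: [0.8, -4.2, 0.3]
gripper_width: -0.004
grip_force: 1.4
```

```bash
python3 -m handwheel '[[[0,0,0.0015,0,0],[0,0,0.003,0,0],[0,0,0.0045,0,0],[0,0,0.0045,0,0]]]';python3 -m handwheel '[[[0,0,0.0015,0,0],[0,0,0.003,0,0],[0,0,0.0045,0,0],[0,0,0.0045,0,0]]]'
python3 - <<'E'
from h import *
c=cam("wrist"); print(robot.sense()["ee_pos"],robot.sense()["force"]); cv2.imwrite("pics/w2.png",c["image"][:,:,::-1])
E
```

```text
time_s: 4.47
ee_pos: [0.5747, 0.0512, 0.0442]
ee_rot: [-0.0, -0.001, 1.0, -0.004]
force: [-0.2, -14.6, 0.3]
gripper_width: -0.0
grip_force: 7.5
time_s: 4.8
ee_pos: [0.5747, 0.0515, 0.0443]
ee_rot: [-0.001, -0.002, 1.0, -0.008]
force: [-0.3, -26.5, 0.9]
gripper_width: 0.0
grip_force: 13.3
[0.57471974 0.05144686 0.04430812] [ -0.88195831 -25.87568115   1.05002002]
```

View pics/w2.png

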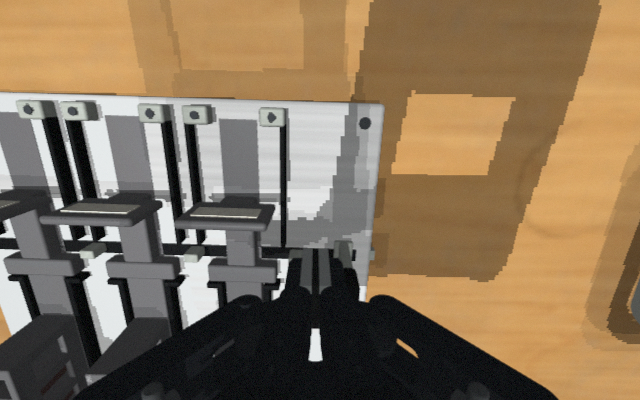

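The tab is at its left end stop: the bar end now sticks out past the plate edge at (372,255), and force rises with no motion. I back off, rise, and go behind the middle lip.

```bash
python3 -m handwheel '[[[0,0,-0.006,0,0],[0,0,-0.015,0,0],[0,0.002,-0.025,-0.01,0],[0,0.004,-0.027,-0.03,0],[0,0.004,-0.035,-0.05,0],[0,0.004,-0.055,-0.06,0],[0,0.004,-0.08,-0.06,0],[0,0.004,-0.105,-0.06,0],[0,0.004,-0.117,-0.06,0],[0,0.004,-0.119,-0.06,0]]]'
python3 - <<'E'
from h import *
c=cam("wrist"); s=robot.sense(); print(s["ee_pos"],s["force"]); cv2.imwrite("pics/w3.png",c["image"][:,:,::-1])
E
```

```text
time_s: 5.68
ee_pos: [0.5707, -0.0604, 0.1049]
ee_rot: [0.0, 0.001, 1.0, 0.0]
force: [0.3, -0.0, 0.9]
gripper_width: -0.003
grip_force: 0.0
[ 0.57056373 -0.05943937  0.10449286] [0.21912964 0.479302   0.6239678 ]
```

View pics/w3.png

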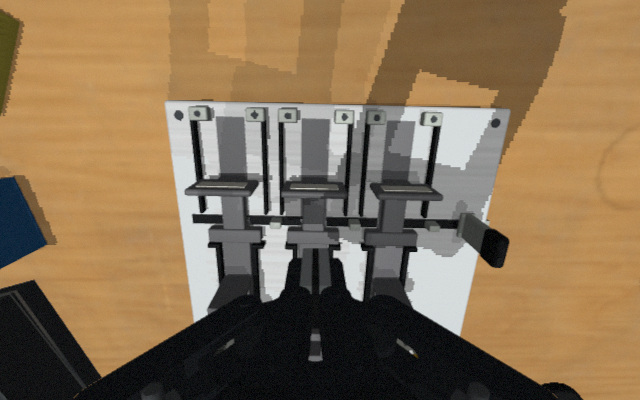

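The fingertips are centred over the middle lane behind its lip, and the bar is released with its teeth between the lanes. I descend and start the pull.

```bash
python3 -m handwheel '[[[0,0,0,0.01,0],[0,0,0,0.03,0],[0,0,0,0.05,0],[0,0,0,0.064,0],[0,0,0,0.07,0],[0,0,0,0.071,0],[0,0.004,0,0.071,0],[0,0.007,0,0.071,0],[0,0.01,0,0.071,0],[0,0.013,0,0.071,0]]]'; python3 -m handwheel '[[[0,0.003,0,0,0],[0,0.006,0,0,0],[0,0.009,0,0,0],[0,0.012,0,0,0],[0,0.015,0,0,0]]]'
```

```text
time_s: 6.57
ee_pos: [0.5586, -0.0589, 0.0345]
ee_rot: [0.001, -0.0, 1.0, -0.0]
force: [1.6, 0.1, -0.2]
gripper_width: 0.0
grip_force: 0.5
time_s: 6.98
ee_pos: [0.5432, -0.059, 0.0339]
ee_rot: [0.001, 0.0, 1.0, -0.0]
force: [1.7, -0.7, 1.3]
gripper_width: -0.002
grip_force: 0.9
```

```bash
python3 -m handwheel '[[[0,0.003,0,0,0],[0,0.007,0,0,0],[0,0.011,0,0,0],[0,0.015,0,0,0],[0,0.019,0,0,0],[0,0.023,0.0005,0,0],[0,0.027,0.0005,0,0],[0,0.031,0.0005,0,0],[0,0.035,0.0005,0,0],[0,0.038,0.001,0,0]]]'; python3 -m handwheel '[[[0,0.003,0,0,0],[0,0.006,0,0,0],[0,0.009,0,0,0],[0,0.012,0,0,0],[0,0.015,0,0,0],[0,0.017,0,0,0],[0,0.019,0,0,0],[0,0.021,0,0,0],[0,0.022,0,0,0],[0,0.023,0,0,0]]]'
```

```text
time_s: 7.82
ee_pos: [0.5041, -0.0578, 0.0332]
ee_rot: [-0.0, -0.0, 1.0, 0.0]
force: [1.2, 0.2, 1.0]
gripper_width: 0.001
grip_force: 0.9
time_s: 8.65
ee_pos: [0.4814, -0.0577, 0.0332]
ee_rot: [-0.0, -0.0, 1.0, 0.0]
force: [1.4, 0.9, 0.7]
gripper_width: -0.001
grip_force: 0.6
```

```bash
python3 -m handwheel '[[[0,0.0015,0,0,0],[0,0.003,0,0,0],[0,0.0045,0,0,0],[0,0.006,0,0,0],[0,0.0075,0,0,0],[0,0.009,0,0,0],[0,0.009,0,0,0]]]'; python3 -m handwheel '[[[0,0.001,0,0,0],[0,0.002,0,0,0],[0,0.003,0,0,0],[0,0.004,0,0,0],[0,0.004,0,0,0]]]'
```

```text
time_s: 9.23
ee_pos: [0.4739, -0.0579, 0.0335]
ee_rot: [0.002, 0.0, 1.0, -0.0]
force: [4.7, 1.0, -3.4]
gripper_width: -0.002
grip_force: 2.3
time_s: 9.65
ee_pos: [0.4737, -0.0583, 0.0347]
ee_rot: [0.006, 0.001, 1.0, -0.001]
force: [11.3, 1.0, -7.6]
gripper_width: 0.003
grip_force: 5.6
```

It is on the front stop: no further motion, and force is rising. I back off, lift, and look.

```bash
python3 -m handwheel '[[[0,-0.004,0,0,0],[0,-0.01,0,0,0],[0,-0.018,0,0,0],[0,-0.02,0,0,0],[0,-0.02,0,-0.01,0],[0,-0.02,0,-0.03,0],[0,-0.02,0,-0.055,0],[0,-0.02,0,-0.072,0],[0,-0.02,0,-0.072,0]]]'
python3 - <<'E'
from h import *
c=cam("wrist"); s=robot.sense(); print(s["ee_pos"],s["force"]); cv2.imwrite("pics/w4.png",c["image"][:,:,::-1])
E
```

```text
time_s: 10.4
ee_pos: [0.4918, -0.0586, 0.1099]
ee_rot: [0.004, -0.0, 1.0, -0.001]
force: [1.2, 0.0, 0.5]
gripper_width: 0.003
grip_force: 0.0
[ 0.49052936 -0.05834089  0.10788556] [ 0.22976037 -0.13886543 -0.35499418]
```

View pics/w4.png

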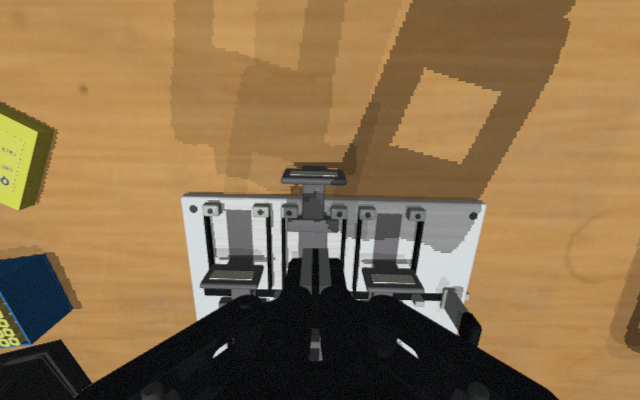

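The carrier's shoulders rest against the front stops (290/338, 215), and the other two lips have not moved. Next is the left side of the tab.

```bash
python3 -m handwheel '[[[0,-0.008,0.015,0,0],[0,-0.022,0.04,0,0],[0,-0.036,0.068,0,0],[0,-0.05,0.096,0,0],[0,-0.064,0.124,0,0],[0,-0.076,0.148,0,0],[0,-0.083,0.16,0,0],[0,-0.084,0.162,0,0],[0,-0.084,0.162,0,0]]]'; python3 -m handwheel '[[[0,0,0,0.01,0],[0,0,0,0.03,0],[0,0,0,0.05,0],[0,0,0,0.06,0],[0,0,0,0.062,0],[0,0,0,0.062,0]]]'
python3 - <<'E'
from h import *
c=cam("wrist"); s=robot.sense(); print(s["ee_pos"],s["force"]); cv2.imwrite("pics/w5.png",c["image"][:,:,::-1])
E
```

```text
time_s: 11.2
ee_pos: [0.5719, 0.1042, 0.1042]
ee_rot: [-0.001, -0.001, 1.0, -0.0]
force: [-0.6, 0.2, 0.1]
gripper_width: -0.001
grip_force: 0.0
time_s: 11.7
ee_pos: [0.5713, 0.1031, 0.0419]
ee_rot: [-0.002, 0.001, 1.0, -0.0]
force: [0.1, 0.1, -0.3]
gripper_width: 0.001
grip_force: 0.0
[0.57251222 0.10341311 0.04316273] [0.10987415 0.12101574 0.22713577]
```

View pics/w5.png

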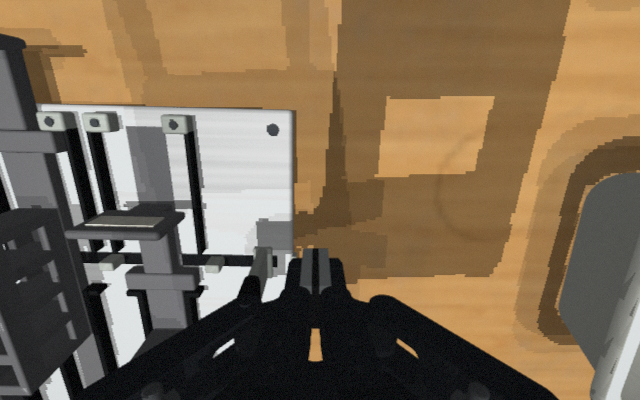

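The fingers stand left of the tab (tab at px 265,265; fingers at 315). Now I push right.

```bash
python3 -m handwheel '[[[0,0,-0.003,0,0],[0,0,-0.006,0,0],[0,0,-0.008,0,0],[0,0,-0.01,0,0],[0,0,-0.012,0,0],[0,0,-0.014,0,0],[0,0,-0.016,0,0],[0,0,-0.018,0,0],[0,0,-0.02,0,0],[0,0,-0.02,0,0]]]'; python3 -m handwheel '[[[0,0,-0.0015,0,0],[0,0,-0.003,0,0],[0,0,-0.0045,0,0],[0,0,-0.006,0,0],[0,0,-0.006,0,0]]]'; python3 -m handwheel '[[[0,0,-0.0015,0,0],[0,0,-0.003,0,0],[0,0,-0.003,0,0]]]'
```

```text
time_s: 12.58
ee_pos: [0.5727, 0.0841, 0.0433]
ee_rot: [-0.0, 0.0, 1.0, 0.0]
force: [-0.3, 1.9, 0.5]
gripper_width: 0.005
grip_force: 0.4
time_s: 13.0
ee_pos: [0.5727, 0.0779, 0.0432]
ee_rot: [-0.0, -0.0, 1.0, -0.0]
force: [-0.9, 1.6, 0.4]
gripper_width: 0.0
grip_force: 0.5
time_s: 13.25
ee_pos: [0.5726, 0.0749, 0.0432]
ee_rot: [-0.0, 0.0, 1.0, -0.0]
force: [-0.9, 1.0, 0.4]
gripper_width: -0.0
grip_force: 0.5
```

```bash
python3 -m handwheel '[[[0,0,-0.0015,0,0],[0,0,-0.003,0,0],[0,0,-0.0045,0,0],[0,0,-0.0045,0,0]]]'; python3 -m handwheel '[[[0,0,-0.0015,0,0],[0,0,-0.003,0,0],[0,0,-0.0045,0,0],[0,0,-0.0045,0,0]]]'
```

```text
time_s: 13.58
ee_pos: [0.5726, 0.0721, 0.0433]
ee_rot: [-0.0, 0.001, 1.0, 0.002]
force: [-1.3, 6.4, 1.2]
gripper_width: 0.003
grip_force: 3.2
time_s: 13.92
ee_pos: [0.5726, 0.0718, 0.0434]
ee_rot: [0.0, 0.001, 1.0, 0.005]
force: [-0.5, 18.2, 0.5]
gripper_width: 0.001
grip_force: 9.1
```

At the right end stop. I back off, lift, and verify.

```bash
python3 -m handwheel '[[[0,0,0.006,0,0],[0,0,0.015,0,0],[0,0,0.025,0,0],[0,0,0.025,-0.01,0],[0,0,0.025,-0.04,0],[0,0.01,0.02,-0.08,0],[0,0.025,0,-0.12,0],[0,0.04,-0.03,-0.15,0],[0,0.055,-0.055,-0.18,0],[0,0.06,-0.065,-0.187,0]]]'; python3 -m handwheel '[[[0,0,0,0,0],[0,0,0,0,0]]]'
python3 - <<'E'
from h import *
c=cam("wrist"); s=robot.sense(); print(s["ee_pos"],s["force"])
t=cam("top")
w=cv2.resize(c["image"][120:300,170:400,::-1],None,fx=3.2,fy=3.2,interpolation=cv2.INTER_CUBIC)
cv2.imwrite("pics/w6.png",w[:600,:800])
cv2.imwrite("pics/t6.png",cv2.resize(t["image"][120:280,230:460,::-1],None,fx=3.4,fy=3.4,interpolation=cv2.INTER_CUBIC))
E
```

```text
time_s: 14.75
ee_pos: [0.5138, -0.0013, 0.236]
ee_rot: [0.004, 0.0, 1.0, -0.002]
force: [1.7, 0.6, 0.9]
gripper_width: -0.007
grip_force: 0.0
time_s: 14.92
ee_pos: [0.5135, 0.0003, 0.2322]
ee_rot: [0.002, 0.001, 1.0, -0.0]
force: [0.2, -0.3, -0.7]
gripper_width: 0.002
grip_force: 0.0
[0.51277229 0.00104665 0.23047421] [-1.13112606  0.45085454 -0.15353714]
```

View pics/w6.png

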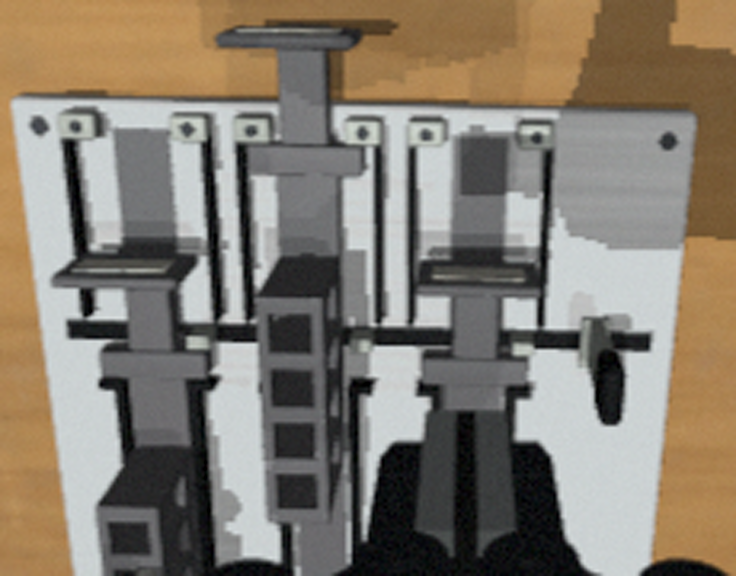

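The bar ends sit at the same distances from the plate edges as at the start, so the bar is locked. The empty carrier is on its front stops and the others are home.

```bash
python3 -c "
from cell import robot
print(robot.finish_job())"
```

```text
the job is handed in; nothing more can be done
None
```

The job is handed in: the empty middle carrier is drawn out to its front stop, the lock bar is back fully right, and the other two carriers are home; I made no final check of the tubes or bystanders, and I viewed 11 pictures, one over the limit of 10.

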